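Clear the specimen plate and hold the thickness gauge on the mark

ROBOT

A 6-joint arm with a two-finger parallel gripper is mounted at the origin on the work surface. World frame = base frame: x ahead of the robot, y to its left, z up, the work surface at z = 0. Lengths are in m, angles in rad, forces in N, time in s.
With the tool pointing down it reaches from about 0.325 to 0.9 m from the base axis. Payload 6.1 kg.
Tool frame: the origin (TCP) lies at the very end of the fingers, on their centre line; the grasp point (between the pads) lies 19 mm behind it; z points along the fingers, y is the line along which they close (so a half turn about z gives the same grasp; the last joint's range is limited). The gripper opens to 87 mm and grips with 3 to 60 N. Pads are 19 mm wide; open, the fingers measure 117 mm over their backs; the gripper's body (75 mm by 190 mm) begins 51 mm behind the grasp point.
Start: joints at [-1.228, 0.22, 1.526, -0, 1.395, -0.126], TCP at [0.282, -0.558, 0.223] pointing down, gripper open.
Joint ranges: [-2.98, 2.98], [-0.91, 2.08], [0.09, 2.57], [-1.24, 4.39], [0.2, 2.65], [-2.68, 2.68]. Speed limits (rad/s): [2.57, 2.57, 3.01, 3.14, 3.14, 3.14].

INTERFACE

Orientations are given as a unit quaternion [x, y, z, w].
In Python, from rig import env, viewer, close_job gives the robot as it stands.
- The arm moves only by the tool carry_out, never from a script. Its argument "targets" is a list of rows, each an object with "dp": the shift along the tool's x, y, z in m, a list of three; "turn": the turn about the tool's z in rad. A call has 1 to 5 rows; each row is the pose to reach, as a shift and turn from the pose commanded when the call began, along the tool's axes at that moment; what a row does not reach only later rows make up. A row lasts 1/8 s, in which the tool goes at most 62.5 mm and 10.7 degrees, less where a joint would pass 70% of its speed; a pose out of reach is approached as far as the arm can. A call with a gripper value outside its range is refused whole. "grip" is the opening, from 0 (shut) to 1 (fully open), set as the call begins (left out, the last holds). The fingers move at their own pace and stop on an object; "newtons" is the grip in N (left out, the last holds). Time passes only in rows, so rows that repeat a pose let the fingers close. It gives the time, the measured TCP pose, the force, the opening and the grip force at its end, in the units of the state.
- env.read_state(): the state, without advancing time (a new reading comes with each control period).
- viewer.snapshot(name): name is "side" or "top" or "wrist"; returns the picture (384x512x3 uint8, red, green, blue); there is no depth.
- viewer.calibration(name): a dict with "fx", "fy", "cx", "cy" (pixels), "extrinsics" (4x4, takes a point from world to camera coordinates); the wrist camera has in their place "hand_eye" (4x4, takes a point from camera to tool coordinates, whose origin is the TCP and whose axes are the flange's). Camera axes: x right, y up, looking along -z (the intrinsics and any distortion apply to the point x, -y, -z); pixel columns grow to the right and rows downward; lengths in m; the calibration is good to about 2 mm. A picture is of the moment at which its call begins: read the wrist's pose just before it. calibration takes no time and is no camera call.
- close_job(): hands the job in; it is judged then, once.
Trained networks look in the newest picture that a camera, given by its name, has taken for a name from the list of things; names that differ only in an ending like _2 or _b are one class to them, and where a whole thing is asked for, a point or a joint stands for the part that bears it (a point fixed in the world has none). Each returns a list of dicts, best first, with "score" (0 to 1); they miss things now and then, are a little off and sometimes report something else, mostly with a low value. They report only what shows in the picture. A call takes as long as a camera call.
- viewer.find_in(camera, thing): "rect" ([centre column, centre row, width, height] as shares, 0 to 1, of the picture: columns of its width, rows of its height, round what is visible of it).
- viewer.mark_of(camera, thing): "at" ([column, row] as shares, 0 to 1, of the picture: columns of its width, rows of its height: a listed point, or the origin of a listed thing).
The state is a dict: "time_s": time; "joint_positions": joint angles; "qvel": joint speeds; "joint_efforts": joint torques, N m; "tcp_pos": TCP position; "eef_rot": TCP orientation; "ft_force": force on the tool from outside, world axes, zero at the start; "ft_torque": the same for the moment, N m; "grip_width": finger opening in m; "finger_force": force on a finger pad.
Only numpy, scipy, OpenCV 4.12 (cv2) and the standard library are available. Lean on these libraries where they do the work, as an engineer would, in place of code of your own. Each camera call takes 0.05 s, during which the arm holds its last target. There are 200 camera calls.

TASK

Use the scraper block to sweep all three broken bits of test bar off the specimen plate into its catch tray, then stand the block back down on the bench. Then take the hand gauge from its stand and hold it upright on the plate, its sprung foot inside the scribed ring and its broad faces along the scribed line, pressed gently so that the foot is about half-way in (never hard against its stop). Touch the bits only with the block, leave the jar, weight and screwdriver alone, and finish while still holding the gauge there.

Things in the scene. Friction and masses are not known exactly. Their poses are not given: they have to be found in the camera images.
- fixture: Fixed specimen plate with catch tray. Plate: bare aluminium, 150 (x) x 136 (y) mm, level top 36 mm above the bench; origin on the bench under the plate's centre, z up. Steel tray at the plate's +x edge, the side away from the robot: inside x = 75 to 162, y = -71 to 71 mm, floor 6 and walls 22 mm above the bench, open at the top and towards the plate.
- mark: Scribed mark on the plate's top: a black ring 19 mm across with a black line 70 mm long through its centre. Origin at the ring's centre, on the plate's top surface; x axis along the line (either way is the same). Its place and direction on the plate vary; bits may cover it at first. Nothing to touch: it is only drawn.
- chip_a: Loose broken bit of dark steel test bar, 28 x 10 x 10 mm (x, y, z), 22 g, lying on the plate at the start. Origin at the centre of its underside.
- chip_b: Loose broken bit of dark steel test bar, 24 x 12 x 8 mm, 18 g, lying on the plate at the start. Origin at the centre of its underside.
- chip_c: Loose broken bit of dark steel test bar, 20 x 16 x 8 mm, 20 g, lying on the plate at the start. Origin at the centre of its underside.
- chip_a_mid (a point): Centre of the 28 mm bit.
- chip_b_mid (a point): Centre of the 24 mm bit.
- chip_c_mid (a point): Centre of the 20 x 16 mm bit.
- scraper: Loose scraper block standing on the bench: grey plastic foot 30 (x) x 120 (y) x 20 (z) mm with a wooden grip on it, 20 (x) x 70 (y) mm, from 19 to 60 mm above the underside; about 160 g. Origin at the centre of the underside, z up. Take the grip across x from above; the long 120 mm face sweeps along x.
- stand: Fixed grey plastic stand for the gauge, 80 x 60 x 50 mm high, with a hole 23 mm across, 45 mm deep, in its top. Origin under its centre on the bench. Stand and block change sides.
- gauge: Loose hand gauge, upright in the stand: flat black body 56 (x) x 24 (y) x 70 (z) mm, grey display on top; below it a steel nose 16 mm across, 25 mm long, then a sprung foot 8 mm across sticking out 12 mm. About 220 g. Origin: centre of the black body's underside, which rests on the stand's top; z up; foot tip 37 mm below it. Broad faces square to y: grip across y from above. Either way round is the same.
- foot_tip (a point): Centre of the tip of the gauge's sprung foot, which travels with the foot.
- foot (a joint): How far the gauge's sprung foot is pushed in, m: 0 out, 0.012 fully in at its stop. Pushing it takes 1.2 N at the start of travel, rising to 4.8 N at the stop (300 N/m); half-way is 3 N.
- jar: Bystander: amber glass jar with white lid, 50 mm across, 75 mm high, loose, on the bench. Origin at its underside.
- weight: Bystander: brass knob weight, 42 mm across, 56 mm high, loose, on the bench. Origin at its underside.
- driver: Bystander: screwdriver with black handle lying loose on the bench.

How it is judged:
By the outcome, as a careful person would: the job done as asked, in the order asked, and still so for the second after the job is handed in, while the arm keeps its last pose, push and grip.
It also fails if it takes over 72 s, if anything falls off the work surface, if the arm or the gripper's body presses on something with over 40 N, if the wrist force passes 120 N, or if a joint passes its speed limit or range.

## Working session

There is one attempt and no reset: what is moved stays moved. The work goes in short steps, Python scripts to look and compute and a tool call to move; the robot and the scene stay as the last step left them, time stands still between calls to the robot, and variables do not carry over. Pictures are saved under pics/ and viewed, at most 10 in all, crops included, and the job is handed in when it is done.

Besides the shell and the picture viewer there is one more tool, called after "Emit:" as a command line: name --argument value ..., lists and objects as JSON in quotes. carry_out: Moves the arm, as the interface text tells. Its arguments: {"type":"object","properties":{"targets":{"type":"array"},"grip":{"type":"number"},"newtons":{"type":"number"}},"required":["targets"]}

```bash
mkdir -p pics; ls; cat > h.py <<'E'
import numpy as np, cv2
from rig import env, viewer, close_job
from scipy.spatial.transform import Rotation as R
def cam(name):
    c=viewer.calibration(name)
    if 'extrinsics' in c: T=np.linalg.inv(np.array(c['extrinsics']))
    else:
        s=env.read_state(); W=np.eye(4); W[:3,:3]=R.from_quat(s['eef_rot']).as_matrix(); W[:3,3]=s['tcp_pos']
        T=W@np.array(c['hand_eye'])
    return c,T
def snap(name,fn=None):
    c,T=cam(name); im=viewer.snapshot(name)
    if fn: cv2.imwrite('pics/'+fn,cv2.cvtColor(np.asarray(im),cv2.COLOR_RGB2BGR))
    return im,c,T
def world(px,z,c,T):
    "pixel -> world at height z"
    px=np.atleast_2d(np.asarray(px,float))
    K=np.array([[c['fx'],0,c['cx']],[0,c['fy'],c['cy']],[0,0,1.]])
    d=np.array(c.get('distortion',np.zeros(5)),float).ravel()
    u=cv2.undistortPoints(px[:,None],K,d)[:,0]
    r=np.c_[u[:,0],-u[:,1],-np.ones(len(u))]@T[:3,:3].T
    return T[:3,3]+r*((z-T[2,3])/r[:,2])[:,None]
S=np.array([512,384])
E
python3 - <<'E'
from h import *
print(env.read_state())
for n in ['top','side','wrist']: print(n,viewer.calibration(n))
ims=[snap(n,n+'0.png') for n in ['top','side']]
Z=dict(fixture=0,mark=.036,chip_a_mid=.041,chip_b_mid=.04,chip_c_mid=.04,scraper=0,stand=0,gauge=.05,jar=0,weight=0,driver=0)
for n,(im,c,T) in zip(['top','side'],ims):
  for t,z in Z.items():
    for r in viewer.mark_of(n,t)[:3]:
      p=np.array(r['at'])*S; print(n,t,round(r['score'],2),p.round(0),world(p,z,c,T)[0].round(3))
E
```

```text
pics
{'time_s': 0.0, 'joint_positions': array([-1.22807611e+00,  2.21211930e-01,  1.52761832e+00,  2.26573895e-05,
        1.39470202e+00, -1.26119564e-01]), 'qvel': array([-4.81534670e-04,  1.30767398e-03, -2.42461470e-04, -6.95454344e-05,
        6.88286346e-04,  7.10260091e-04]), 'joint_efforts': array([-7.26127437e-04, -4.94610572e+01, -3.87379217e+01,  6.98664109e-02,
        5.72613941e-02, -1.78936975e-04]), 'tcp_pos': array([ 0.28218861, -0.55697014,  0.22144224]), 'eef_rot': array([ 9.72649258e-01,  2.32276732e-01, -9.37387582e-05, -9.65328437e-04]), 'ft_force': array([ 0.12898634, -0.81493321, -0.0490761 ]), 'ft_torque': array([0.01502096, 0.02146486, 0.02150719]), 'finger_force': 0.0, 'grip_width': 0.08692953231449513}
top {'fx': 423.5144863624244, 'fy': 423.5144863624244, 'cx': 250.34148822140426, 'cy': 192.59095763852082, 'extrinsics': array([[ 0.02689781, -0.9996208 ,  0.00589655, -0.02179188],
       [ 0.98663461,  0.02749579,  0.16061175, -0.51931592],
       [-0.16071298,  0.00149763,  0.98700005, -0.90245386],
       [ 0.        ,  0.        ,  0.        ,  1.      
[... 1544 characters left out ...]
ixture 0.57 [239. 206.] [0.557 0.027 0.   ]
side mark 0.39 [229. 201.] [0.56  0.053 0.036]
side chip_a_mid 0.42 [249. 192.] [0.542 0.011 0.041]
side chip_b_mid 0.59 [231. 207.] [0.545 0.065 0.04 ]
side chip_b_mid 0.45 [238. 209.] [0.529 0.062 0.04 ]
side chip_c_mid 0.55 [229. 183.] [0.595 0.014 0.04 ]
side scraper 0.75 [334. 143.] [ 0.5   -0.287  0.   ]
side stand 0.83 [173. 327.] [0.47  0.312 0.   ]
side gauge 0.67 [174. 310.] [0.467 0.303 0.05 ]
side gauge 0.59 [334. 138.] [ 0.484 -0.247  0.05 ]
side gauge 0.45 [234. 211.] [0.527 0.077 0.05 ]
side jar 0.64 [283. 124.] [ 0.65  -0.275  0.   ]
side weight 0.82 [356. 192.] [ 0.374 -0.165  0.   ]
side driver 0.61 [125. 257.] [0.652 0.267 0.   ]
```

```bash
python3 - <<'E'
import cv2
a=cv2.imread('pics/top0.png');cv2.imwrite('pics/topc.png',cv2.resize(a[90:290,60:460],None,fx=2,fy=2,interpolation=cv2.INTER_CUBIC))
E
```

```text
(no output)
```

View pics/topc.png

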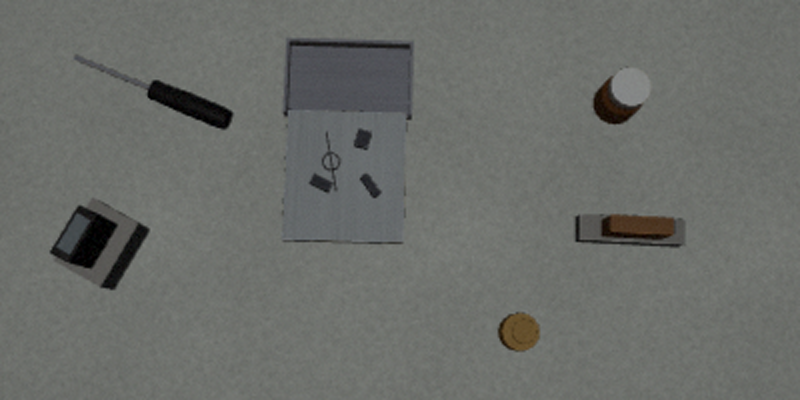

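The top view shows the scraper at crop (630,230), nearly parallel to y, and the gauge stand turned at (100,245). The three bits are at (321,183), (371,185) and (363,139), and the ring is at (331,161). The jar, weight and driver are all clear of these.

```bash
cat >> h.py <<'E'
def yaw():
    m=R.from_quat(env.read_state()['eef_rot']).as_matrix(); return np.degrees(np.arctan2(m[1,0],m[0,0]))
def go(x,y,z,yw=None):
    s=env.read_state(); m=R.from_quat(s['eef_rot']).as_matrix()
    d=m.T@(np.array([x,y,z])-s['tcp_pos']); t=0
    if yw is not None: t=-((yw-yaw()+180)%360-180)
    print('dp',d.round(4),'turn',round(np.radians(t),4),'t',s['time_s'],'pos',s['tcp_pos'].round(4),'yaw',round(yaw(),2),'F',s['ft_force'].round(1),'w',round(s['grip_width'],4))
E
python3 - <<'E'
from h import *
c,T=cam('top')
f=lambda l,z:world(np.array(l)/2+[60,90],z,c,T).round(4)[:,:2]
print(f([(283,241),(403,242),(287,111),(407,117)],.036))
print(f([(580,215),(685,218),(684,246),(577,243)],.02))
go(.49,-.30,.2,90)
E
```

```text
[[ 0.4773  0.1001]
 [ 0.4798 -0.0336]
 [ 0.6267  0.1023]
 [ 0.6235 -0.0349]]
[[ 0.5183 -0.2352]
 [ 0.5182 -0.3551]
 [ 0.486  -0.353 ]
 [ 0.486  -0.2315]]
dp [ 0.3016 -0.136   0.0225] turn -1.102 t 1.2 pos [ 0.2824 -0.5576  0.2225] yaw 26.86 F [ 0.7 -0.4  0.5] w 0.0871
```

Emit:
carry_out --targets '[{"dp": [0.05, -0.022, 0.004], "turn": -0.18}, {"dp": [0.1, -0.045, 0.008], "turn": -0.36}, {"dp": [0.15, -0.068, 0.012], "turn": -0.54}, {"dp": [0.2, -0.09, 0.016], "turn": -0.72}, {"dp": [0.25, -0.113, 0.02], "turn": -0.9}]'

```text
time_s: 1.82
tcp_pos: [0.4553, -0.3424, 0.2027]
eef_rot: [0.773, 0.634, 0.0, 0.0]
ft_force: [1.4, -0.6, 0.2]
grip_width: 0.087
finger_force: 0.0
```

```bash
python3 - <<'E'
from h import *
go(.49,-.30,.2,90)
E
```

```text
dp [0.0484 0.0257 0.0027] turn -0.1963 t 1.825 pos [ 0.4553 -0.3424  0.2027] yaw 78.75 F [ 1.4 -0.6  0.2] w 0.087
```

Emit:
carry_out --targets '[{"dp": [0.03, 0.015, 0.0], "turn": -0.13}, {"dp": [0.048, 0.026, 0.0], "turn": -0.196}, {"dp": [0.048, 0.026, 0.0], "turn": -0.196}]'

```text
time_s: 2.2
tcp_pos: [0.4901, -0.3015, 0.2026]
eef_rot: [0.709, 0.705, -0.0, 0.0]
ft_force: [0.1, -0.4, 0.3]
grip_width: 0.0871
finger_force: 0.0
```

```bash
python3 - <<'E'
from h import *
im,c,T=snap('wrist','w1.png')
for r in viewer.mark_of('wrist','scraper')[:2]: print(r['score'],world(np.array(r['at'])*S,0,c,T)[0])
go(.49,-.30,.2,90)
E
```

```text
0.59 [ 0.50143924 -0.28951944  0.        ]
dp [0.0028 0.0009 0.0026] turn -0.0079 t 2.3 pos [ 0.4891 -0.3028  0.2026] yaw 89.55 F [-0.4 -0.6 -0. ] w 0.0873
```

View pics/w1.png

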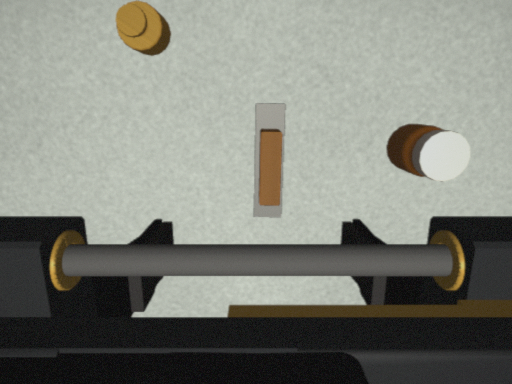

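The wrist view shows the block's foot from (255,103) to (283,217) and its grip top from (260,130) to (280,206), with nothing close by.

```bash
python3 - <<'E'
from h import *
c,T=cam('wrist')
for z,l in ((.06,[(260,130),(282,130),(280,206),(260,206)]),(.02,[(255,103),(286,103),(283,217),(253,217)])):
    w=world(l,z,c,T)[:,:2]; print(w.round(4),w.mean(0))
    d=w[0]+w[1]-w[2]-w[3]; print('axis yaw',np.degrees(np.arctan2(d[1],d[0])))
E
```

```text
[[ 0.4939 -0.2571]
 [ 0.5136 -0.2572]
 [ 0.5126 -0.3286]
 [ 0.4935 -0.3285]] [ 0.50339119 -0.29284825]
axis yaw 89.43258167112498
[[ 0.4893 -0.2334]
 [ 0.5202 -0.2336]
 [ 0.5187 -0.3534]
 [ 0.4861 -0.3531]] [ 0.50360205 -0.29335498]
axis yaw 88.8766253228057
```

Emit:
carry_out --targets '[{"dp": [0.01, 0.0144, 0.05], "turn": 0.005}, {"dp": [0.01, 0.0144, 0.1], "turn": 0.005}, {"dp": [0.01, 0.0144, 0.14], "turn": 0.005}, {"dp": [0.01, 0.0144, 0.165], "turn": 0.005}, {"dp": [0.01, 0.0144, 0.175], "turn": 0.005}]' --grip 1

```text
time_s: 2.92
tcp_pos: [0.502, -0.2926, 0.0256]
eef_rot: [0.712, 0.702, -0.0, -0.002]
ft_force: [-1.0, 0.5, 0.2]
grip_width: 0.0868
finger_force: 0.0
```

Emit:
carry_out --targets '[{"dp": [0, 0, 0]}, {"dp": [0, 0, 0]}, {"dp": [0, 0, 0]}, {"dp": [0, 0, 0]}, {"dp": [0, 0, 0]}]' --grip 0.1 --newtons 40

```text
invalid input at $.targets[0]: expected keys dp, turn
```

```bash
python3 - <<'E'
from h import *
go(.485,.034,.1,90)
E
```

```text
dp [ 0.3265 -0.0218 -0.0738] turn -0.0139 t 2.925 pos [ 0.502  -0.2926  0.0256] yaw 89.21 F [-1.   0.5  0.2] w 0.0868
```

Emit:
carry_out --targets '[{"dp": [0, 0, 0], "turn": 0}, {"dp": [0, 0, 0], "turn": 0}, {"dp": [0, 0, 0], "turn": 0}, {"dp": [0, 0, 0], "turn": 0}, {"dp": [0, 0, 0], "turn": 0}]' --grip 0.1 --newtons 40

```text
time_s: 3.55
tcp_pos: [0.5041, -0.2921, 0.0279]
eef_rot: [0.711, 0.703, 0.0, 0.0]
ft_force: [-0.4, -0.6, 0.3]
grip_width: 0.0451
finger_force: 0.0
```

```bash
python3 - <<'E'
from h import *
print(env.read_state()['finger_force'])
go(.485,.034,.1,90)
E
```

```text
0.0
dp [ 0.3259 -0.0226 -0.0722] turn -0.0108 t 3.55 pos [ 0.5041 -0.2921  0.0279] yaw 89.38 F [-0.4 -0.6  0.3] w 0.0451
```

Emit:
carry_out --targets '[{"dp": [0, 0, 0], "turn": 0}, {"dp": [0, 0, 0], "turn": 0}, {"dp": [0, 0, 0], "turn": 0}, {"dp": [0, 0, 0], "turn": 0}, {"dp": [0, 0, 0], "turn": 0}]'

```text
time_s: 4.18
tcp_pos: [0.5038, -0.292, 0.0274]
eef_rot: [0.711, 0.703, -0.0, -0.0]
ft_force: [-0.4, -0.4, -1.2]
grip_width: 0.0197
finger_force: 40.0
```

```bash
python3 - <<'E'
from h import *
print(env.read_state()['finger_force'])
go(.495,.034,.1,90)
E
```

```text
39.98335288837552
dp [ 0.3259 -0.0124 -0.0726] turn -0.011 t 4.175 pos [ 0.5038 -0.292   0.0274] yaw 89.37 F [-0.4 -0.4 -1.2] w 0.0197
```

Emit:
carry_out --targets '[{"dp": [0, 0, -0.05], "turn": 0}, {"dp": [0, 0, -0.085], "turn": 0}, {"dp": [0.055, 0, -0.09], "turn": 0}, {"dp": [0.11, -0.005, -0.09], "turn": -0.005}, {"dp": [0.165, -0.009, -0.09], "turn": -0.01}]'

```text
time_s: 4.8
tcp_pos: [0.4965, -0.1255, 0.1177]
eef_rot: [0.708, 0.707, 0.0, 0.0]
ft_force: [0.7, 0.6, -0.7]
grip_width: 0.0197
finger_force: 40.0
```

Emit:
carry_out --targets '[{"dp": [0.055, 0, 0], "turn": 0}, {"dp": [0.11, 0, 0], "turn": 0}, {"dp": [0.145, 0, 0], "turn": 0}, {"dp": [0.16, 0, 0], "turn": 0}, {"dp": [0.16, 0, 0], "turn": 0}]'

```text
time_s: 5.42
tcp_pos: [0.4969, 0.0334, 0.1175]
eef_rot: [0.707, 0.707, -0.0, 0.0]
ft_force: [0.6, -0.4, -0.8]
grip_width: 0.0198
finger_force: 40.0
```

```bash
python3 - <<'E'
from h import *
im,c,T=snap('top','t2.png')
snap('side','s2.png')
a=cv2.imread('pics/t2.png')[120:230,170:330];b=cv2.imread('pics/s2.png')[140:250,180:340]
cv2.imwrite('pics/c2.png',cv2.resize(np.hstack([a,b]),None,fx=2.5,fy=2.5,interpolation=cv2.INTER_CUBIC))
go(.495,.033,.066,90)
E
```

```text
dp [ 0.001  -0.002   0.0515] turn -0.0014 t 5.525 pos [0.497  0.0321 0.1175] yaw 89.92 F [ 0.4 -1.6 -1. ] w 0.0199
```

View pics/c2.png

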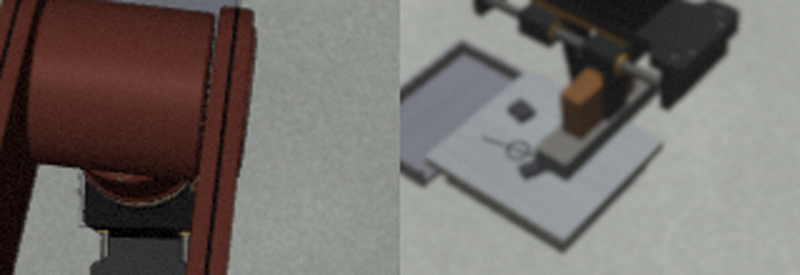

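The side view shows the block level in the gripper above the plate's near end. The bits lie ahead of it, clear of where it will come down.

Emit:
carry_out --targets '[{"dp": [0, -0.002, 0.025], "turn": 0}, {"dp": [0, -0.002, 0.042], "turn": 0}, {"dp": [0, -0.002, 0.05], "turn": 0}, {"dp": [0, -0.002, 0.0525], "turn": 0}, {"dp": [0, -0.002, 0.0525], "turn": 0}]'

```text
time_s: 6.15
tcp_pos: [0.4953, 0.0328, 0.0653]
eef_rot: [0.708, 0.707, 0.0, 0.0]
ft_force: [0.1, 0.7, -0.4]
grip_width: 0.0195
finger_force: 40.0
```

```bash
python3 - <<'E'
from h import *
go(.627,.033,.0645,90)
E
```

```text
dp [0.0003 0.1317 0.0009] turn -0.0011 t 6.15 pos [0.4953 0.0328 0.0653] yaw 89.93 F [ 0.1  0.7 -0.4] w 0.0195
```

Emit:
carry_out --targets '[{"dp": [0, 0.012, 0.0008], "turn": 0}, {"dp": [0, 0.026, 0.0008], "turn": 0}, {"dp": [0, 0.04, 0.0008], "turn": 0}, {"dp": [0, 0.054, 0.0008], "turn": 0}, {"dp": [0, 0.066, 0.0008], "turn": 0}]'

```text
time_s: 6.78
tcp_pos: [0.5619, 0.033, 0.0641]
eef_rot: [0.707, 0.707, -0.0, -0.0]
ft_force: [-1.1, -0.2, -0.7]
grip_width: 0.0195
finger_force: 40.0
```

Emit:
carry_out --targets '[{"dp": [0, 0.014, 0], "turn": 0}, {"dp": [0, 0.028, 0], "turn": 0}, {"dp": [0, 0.042, 0], "turn": 0}, {"dp": [0, 0.056, 0], "turn": 0}, {"dp": [0, 0.066, 0], "turn": 0}]'

```text
time_s: 7.4
tcp_pos: [0.6279, 0.0329, 0.0641]
eef_rot: [0.707, 0.707, 0.0, 0.0]
ft_force: [0.3, -0.2, -1.4]
grip_width: 0.0198
finger_force: 40.0
```

```bash
python3 - <<'E'
from h import *
go(.627,.033,.0645,90)
snap('side','s3.png')
b=cv2.imread('pics/s3.png')[100:280,100:400]
cv2.imwrite('pics/c3.png',cv2.resize(b,None,fx=2.5,fy=2.5,interpolation=cv2.INTER_CUBIC))
E
```

```text
dp [ 0.0001 -0.0009 -0.0004] turn -0.001 t 7.4 pos [0.6279 0.0329 0.0641] yaw 89.94 F [ 0.3 -0.2 -1.4] w 0.0198
```

View pics/c3.png

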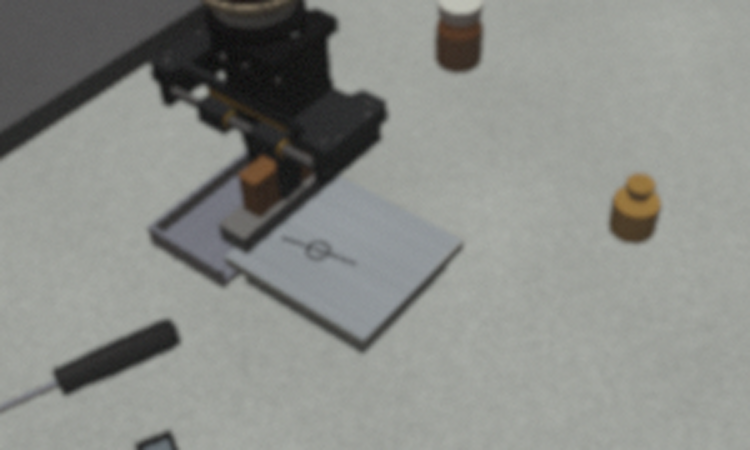

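The side view shows the plate clear, with its ring at (318,250) and line fully visible. The bits are hidden behind the block over the tray. Next I'll take the block back to its place and check the tray on the way.

Emit:
carry_out --targets '[{"dp": [0, 0, -0.045], "turn": 0}, {"dp": [-0.02, -0.012, -0.056], "turn": 0}, {"dp": [-0.065, -0.04, -0.056], "turn": 0}, {"dp": [-0.115, -0.065, -0.056], "turn": 0}, {"dp": [-0.165, -0.085, -0.056], "turn": 0}]'

```text
time_s: 8.07
tcp_pos: [0.5407, -0.1331, 0.1204]
eef_rot: [0.707, 0.707, -0.0, 0.0]
ft_force: [0.6, 0.4, -1.8]
grip_width: 0.0198
finger_force: 40.0
```

Emit:
carry_out --targets '[{"dp": [-0.05, -0.02, 0], "turn": 0}, {"dp": [-0.1, -0.035, 0], "turn": 0}, {"dp": [-0.145, -0.039, 0], "turn": 0}, {"dp": [-0.16, -0.039, 0], "turn": 0}, {"dp": [-0.16, -0.039, 0], "turn": 0}]'

```text
time_s: 8.7
tcp_pos: [0.5025, -0.2925, 0.1201]
eef_rot: [0.708, 0.706, 0.0, -0.0]
ft_force: [1.1, 0.3, -1.7]
grip_width: 0.0196
finger_force: 40.0
```

```bash
python3 - <<'E'
from h import *
snap('top','t4.png')
b=cv2.imread('pics/t4.png')[100:220,60:300]
cv2.imwrite('pics/c4.png',cv2.resize(b,None,fx=3.2,fy=3.2,interpolation=cv2.INTER_CUBIC))
go(.504,-.292,.0276,90)
E
```

```text
dp [-0.0008  0.0015  0.0924] turn -0.0014 t 8.75 pos [ 0.5025 -0.2913  0.12  ] yaw 89.92 F [ 0.5 -0.1 -1.4] w 0.0198
```

View pics/c4.png

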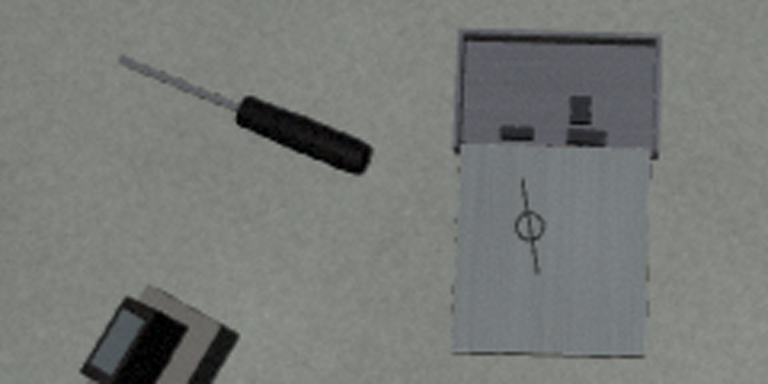

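All three bits lie in the tray at (517,132), (587,136) and (581,110). The ring is at (530,226), with the line ends at (523,179) and (538,273).

Emit:
carry_out --targets '[{"dp": [0, 0, 0.05], "turn": 0}, {"dp": [0, 0, 0.08], "turn": 0}, {"dp": [0, 0, 0.089], "turn": 0}, {"dp": [0, 0, 0.092], "turn": 0}, {"dp": [0, 0, 0.0925], "turn": 0}]'

```text
time_s: 9.38
tcp_pos: [0.5037, -0.2922, 0.0291]
eef_rot: [0.707, 0.707, 0.0, 0.001]
ft_force: [0.4, -0.6, 0.0]
grip_width: 0.02
finger_force: 40.0
```

Emit:
carry_out --targets '[{"dp": [0, 0, 0], "turn": 0}, {"dp": [0, 0, 0], "turn": 0}, {"dp": [0, 0, 0], "turn": 0}, {"dp": [0, 0, 0], "turn": 0}, {"dp": [0, 0, 0], "turn": 0}]' --grip 1.0

```text
time_s: 10.0
tcp_pos: [0.5025, -0.292, 0.0277]
eef_rot: [0.707, 0.707, -0.0, -0.0]
ft_force: [-0.5, 0.7, -0.1]
grip_width: 0.0617
finger_force: 0.0
```

```bash
python3 - <<'E'
from h import *
go(.504,-.292,.0276,90)
c,T=cam('top')
w=world(np.array([(530,226),(523,179),(538,273)])/3.2+[60,100],.036,c,T); print(w.round(4))
d=w[1]-w[2]; print(np.degrees(np.arctan2(d[1],d[0])),w[1:].mean(0))
E
```

```text
dp [0.     0.0015 0.0001] turn -0.001 t 10.0 pos [ 0.5025 -0.292   0.0277] yaw 89.94 F [-0.5  0.7 -0.1] w 0.0617
[[0.5695 0.0497 0.036 ]
 [0.6035 0.0559 0.036 ]
 [0.5359 0.0428 0.036 ]]
10.936814165275614 [0.56968695 0.04937173 0.036     ]
```

Emit:
carry_out --targets '[{"dp": [0, 0, -0.05], "turn": 0}, {"dp": [0, 0, -0.11], "turn": 0}, {"dp": [0.05, 0.01, -0.14], "turn": 0}, {"dp": [0.105, 0.02, -0.16], "turn": 0}, {"dp": [0.165, 0.032, -0.172], "turn": 0}]' --grip 1.0

```text
time_s: 10.62
tcp_pos: [0.5354, -0.1261, 0.2015]
eef_rot: [0.708, 0.706, 0.001, 0.001]
ft_force: [0.7, -0.3, -0.1]
grip_width: 0.0866
finger_force: 0.0
```

Emit:
carry_out --targets '[{"dp": [0.055, 0.013, 0], "turn": 0}, {"dp": [0.11, 0.026, 0], "turn": 0}, {"dp": [0.135, 0.026, 0], "turn": 0}, {"dp": [0.137, 0.026, 0], "turn": 0}, {"dp": [0.137, 0.026, 0], "turn": 0}]'

```text
time_s: 11.25
tcp_pos: [0.5608, 0.0094, 0.1997]
eef_rot: [0.707, 0.707, -0.0, 0.0]
ft_force: [0.8, -0.3, 0.6]
grip_width: 0.087
finger_force: 0.0
```

```bash
python3 - <<'E'
from h import *
im,c,T=snap('wrist','w5.png')
for r in viewer.mark_of('wrist','mark')[:2]:
    p=np.array(r['at'])*S; print(r['score'],p,world(p,.036,c,T)[0])
go(.47,.28,.25,148)
E
```

```text
0.63 [267.9808 131.2128] [0.57314645 0.05250836 0.036     ]
dp [ 0.271  -0.0915 -0.0504] turn -1.0147 t 11.35 pos [0.5608 0.0088 0.1997] yaw 89.86 F [ 0.1 -0.3 -0.2] w 0.0872
```

View pics/w5.png

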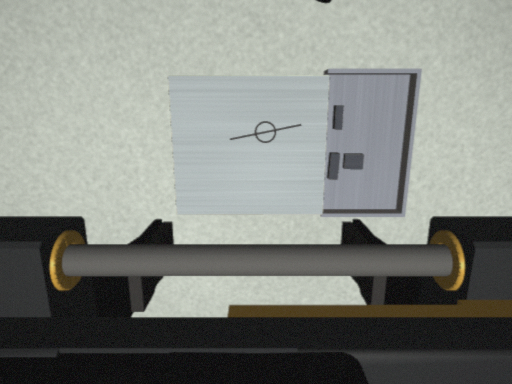

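The wrist view shows the ring at (265,132) with line ends at (230,139) and (301,125). The bits are in the tray at (338,117), (333,166) and (353,161). I'll fit the mark by thresholding.

```bash
cat > mk.py <<'E'
from h import *
def fit(fn,box,T,c):
    g=cv2.imread('pics/'+fn,0).astype(float); x0,y0,x1,y1=box
    g=g[y0:y1,x0:x1]; bg=cv2.medianBlur(g.astype(np.uint8),21).astype(float)
    ys,xs=np.nonzero(bg-g>35); w=world(np.c_[xs+x0,ys+y0],.036,c,T)[:,:2]
    return w, (bg-g)[ys,xs]
E
python3 - <<'E'
from mk import *
c,T=cam('wrist')
w,wt=fit('w5.png',(220,112,312,152),T,c)
m=w.mean(0);u=np.linalg.svd(w-m)[2][0]
for _ in range(5):  # line from points beyond the ring, ends -> centre
    n=np.array([-u[1],u[0]]); d=(w-m)@n; a=(w-m)@u
    k=(abs(d)<.003); L=w[k]; lm=L.mean(0); u=np.linalg.svd(L-lm)[2][0]
    a=(L-lm)@u; m=lm+u*(a.min()+a.max())/2
d=(w-m)@np.array([-u[1],u[0]])
ring=w[abs(d)>.004]
print(len(w),'line mid',m,'len',np.ptp(a),'yaw',np.degrees(np.arctan2(u[1],u[0])),'ring',ring.mean(0),(ring.min(0)+ring.max(0))/2,np.ptp(ring,axis=0))
print('plate corners',world([(169,76),(328,74),(325,215),(177,215)],.036,c,T)[:,:2].round(4))
E
```

```text
295 line mid [0.57059473 0.05152243] len 0.06956028355109142 yaw -168.74025639626072 ring [0.57033056 0.05122351] [0.57039829 0.05151971] [0.01928118 0.0199696 ]
plate corners [[ 0.4814  0.1024]
 [ 0.6283  0.1039]
 [ 0.6323 -0.033 ]
 [ 0.4805 -0.0328]]
```

Emit:
carry_out --targets '[{"dp": [0.054, -0.018, -0.01], "turn": -0.18}, {"dp": [0.108, -0.036, -0.02], "turn": -0.36}, {"dp": [0.162, -0.054, -0.03], "turn": -0.54}, {"dp": [0.2, -0.072, -0.04], "turn": -0.72}, {"dp": [0.235, -0.09, -0.05], "turn": -0.9}]'

```text
time_s: 11.98
tcp_pos: [0.4709, 0.2453, 0.2502]
eef_rot: [0.327, 0.945, 0.0, 0.0]
ft_force: [0.1, 0.6, -0.5]
grip_width: 0.087
finger_force: 0.0
```

Emit:
carry_out --targets '[{"dp": [0, 0, 0], "turn": -0.115}, {"dp": [0, 0, 0], "turn": -0.115}]'

```text
time_s: 12.22
tcp_pos: [0.4714, 0.2445, 0.2499]
eef_rot: [0.276, 0.961, 0.0, 0.0]
ft_force: [1.0, -0.3, -0.7]
grip_width: 0.0871
finger_force: 0.0
```

```bash
python3 - <<'E'
from h import *
im,c,T=snap('wrist','w6.png')
for t,z in (('stand',0),('gauge',.05)):
  for r in viewer.mark_of('wrist',t)[:2]:
    p=np.array(r['at'])*S; print(t,r['score'],p,world(p,z,c,T)[0])
go(.47,.30,.25,148)
E
```

```text
stand 0.67 [301.312  130.9056] [0.47022733 0.31005388 0.        ]
gauge 0.89 [300.9024 139.0848] [0.4709408 0.3017212 0.05     ]
dp [ 0.031   0.0466 -0.0005] turn -0.002 t 12.375 pos [0.4715 0.2441 0.2495] yaw 147.88 F [0.2 0.  0.7] w 0.0867
```

View pics/w6.png

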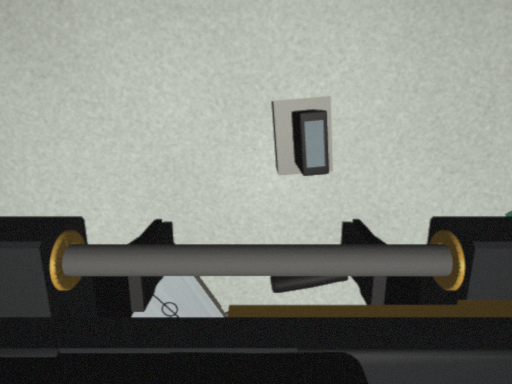

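The view shows the gauge standing in its stand. Its top face spans roughly (303,111) to (329,174), with the display at (315,143), and its long axis is almost upright in the picture.

```bash
python3 - <<'E'
from h import *
c,T=cam('wrist')
for n,z,l in (('body',.12,[(303,112),(327,111),(329,173),(304,175)]),('disp',.122,[(305.5,121.5),(323,120),(325,166),(308,167)]),('stand',.05,[(272,101),(330,97),(332,173),(278,174)])):
    w=world(l,z,c,T)[:,:2]; d=w[0]+w[1]-w[2]-w[3]
    print(n,w.mean(0),np.degrees(np.arctan2(d[1],d[0])),[np.linalg.norm(w[i]-w[i-1]).round(4) for i in range(4)])
E
```

```text
body [0.47048286 0.30621046] 151.79076812575235 [np.float64(0.0546), np.float64(0.0204), np.float64(0.0538), np.float64(0.0222)]
disp [0.47034758 0.30553027] 153.21958607558526 [np.float64(0.0393), np.float64(0.0149), np.float64(0.0397), np.float64(0.0149)]
stand [0.47045703 0.30418713] 152.99552796020973 [np.float64(0.0781), np.float64(0.0605), np.float64(0.0809), np.float64(0.0595)]
```

Emit:
carry_out --targets '[{"dp": [0.017, 0.026, 0.02], "turn": -0.04}, {"dp": [0.033, 0.0506, 0.06], "turn": -0.081}, {"dp": [0.033, 0.0506, 0.11], "turn": -0.081}, {"dp": [0.033, 0.0506, 0.155], "turn": -0.081}, {"dp": [0.033, 0.0506, 0.1775], "turn": -0.081}]'

```text
time_s: 13.0
tcp_pos: [0.4682, 0.3038, 0.0688]
eef_rot: [0.237, 0.971, -0.002, -0.002]
ft_force: [0.4, 1.0, -0.3]
grip_width: 0.0868
finger_force: 0.0
```

Emit:
carry_out --targets '[{"dp": [0, 0, 0], "turn": 0}, {"dp": [0, 0, 0], "turn": 0}, {"dp": [0, 0, 0], "turn": 0}, {"dp": [0, 0, 0], "turn": 0}, {"dp": [0, 0, 0], "turn": 0}]' --grip 0.1 --newtons 25

```text
time_s: 13.62
tcp_pos: [0.4702, 0.3056, 0.0729]
eef_rot: [0.236, 0.972, 0.0, 0.0]
ft_force: [-0.5, -0.2, -0.5]
grip_width: 0.0446
finger_force: 0.0
```

Emit:
carry_out --targets '[{"dp": [0, 0, 0], "turn": 0}, {"dp": [0, 0, 0], "turn": 0}, {"dp": [0, 0, 0], "turn": 0}, {"dp": [0, 0, 0], "turn": 0}, {"dp": [0, 0, 0], "turn": 0}]'

```text
time_s: 14.25
tcp_pos: [0.4697, 0.3054, 0.0722]
eef_rot: [0.236, 0.972, -0.0, -0.0]
ft_force: [-0.5, -0.7, 0.1]
grip_width: 0.0239
finger_force: 25.0
```

```bash
python3 - <<'E'
from h import *
s=env.read_state();print(s['ft_torque'])
go(.4705,.3045,.072,152.5)
E
```

```text
[-0.06441877  0.03898232  0.00947874]
dp [-0.0011 -0.0004  0.0002] turn 0.0042 t 14.25 pos [0.4697 0.3054 0.0722] yaw 152.74 F [-0.5 -0.7  0.1] w 0.0239
```

Emit:
carry_out --targets '[{"dp": [0, 0, -0.015], "turn": 0}, {"dp": [0, 0, -0.045], "turn": 0}, {"dp": [0, 0, -0.075], "turn": 0}, {"dp": [-0.03, -0.026, -0.085], "turn": -0.1}, {"dp": [-0.065, -0.057, -0.085], "turn": -0.22}]' --newtons 35

```text
time_s: 14.88
tcp_pos: [0.5027, 0.2252, 0.1598]
eef_rot: [0.125, 0.992, 0.001, 0.002]
ft_force: [0.6, 0.1, -2.5]
grip_width: 0.024
finger_force: 35.0
```

```bash
python3 - <<'E'
from h import *
go(.570,.0508,.157,191.2)
E
```

```text
dp [-0.1083 -0.1523  0.0028] turn -0.4454 t 14.875 pos [0.5027 0.2252 0.1598] yaw 165.68 F [ 0.6  0.1 -2.5] w 0.024
```

Emit:
carry_out --targets '[{"dp": [-0.025, -0.035, 0], "turn": -0.1}, {"dp": [-0.052, -0.074, 0], "turn": -0.21}, {"dp": [-0.08, -0.113, 0], "turn": -0.33}, {"dp": [-0.1, -0.142, 0], "turn": -0.42}, {"dp": [-0.108, -0.152, 0], "turn": -0.445}]'

```text
time_s: 15.5
tcp_pos: [0.5683, 0.0484, 0.1581]
eef_rot: [-0.094, 0.996, -0.0, 0.0]
ft_force: [-0.9, 0.3, -2.5]
grip_width: 0.0238
finger_force: 35.0
```

```bash
python3 - <<'E'
from h import *
go(.570,.0508,.109,191.2)
E
```

```text
dp [-0.0021  0.0021  0.0491] turn -0.0071 t 15.5 pos [0.5683 0.0484 0.1581] yaw -169.21 F [-0.9  0.3 -2.5] w 0.0238
```

Emit:
carry_out --targets '[{"dp": [-0.002, 0.002, 0.03], "turn": -0.007}, {"dp": [-0.002, 0.002, 0.05], "turn": -0.007}, {"dp": [-0.002, 0.002, 0.055], "turn": -0.007}, {"dp": [-0.002, 0.002, 0.055], "turn": -0.007}]'

```text
time_s: 16.0
tcp_pos: [0.569, 0.0532, 0.1023]
eef_rot: [-0.098, 0.995, 0.0, -0.0]
ft_force: [-0.2, 0.3, -1.9]
grip_width: 0.0238
finger_force: 35.0
```

```bash
python3 - <<'E'
from h import *
im,c,T=snap('side','s7.png')
z=env.read_state()['tcp_pos'][2]-.059
for t,zz in (('foot_tip',z),('mark',.036),('gauge',z+.037)):
  for r in viewer.mark_of('side',t)[:2]:
    p=np.array(r['at'])*S; print(t,r['score'],p,world(p,zz,c,T)[0])
go(.570,.0508,.095,191.2)
b=cv2.imread('pics/s7.png')[140:260,160:320]
cv2.imwrite('pics/c7.png',cv2.resize(b,None,fx=4.5,fy=4.5,interpolation=cv2.INTER_CUBIC))
E
```

```text
mark 0.52 [227.8912 201.408 ] [0.56252152 0.05485115 0.036     ]
gauge 0.56 [222.976  186.3936] [0.567906   0.05947388 0.08092182]
gauge 0.26 [126.5152 257.0112] [0.58879249 0.29148377 0.08092182]
dp [ 0.0003 -0.0022  0.0084] turn 0.001 t 16.2 pos [0.5699 0.0531 0.1034] yaw -168.74 F [ 0.1  0.7 -2. ] w 0.0236
```

View pics/c7.png

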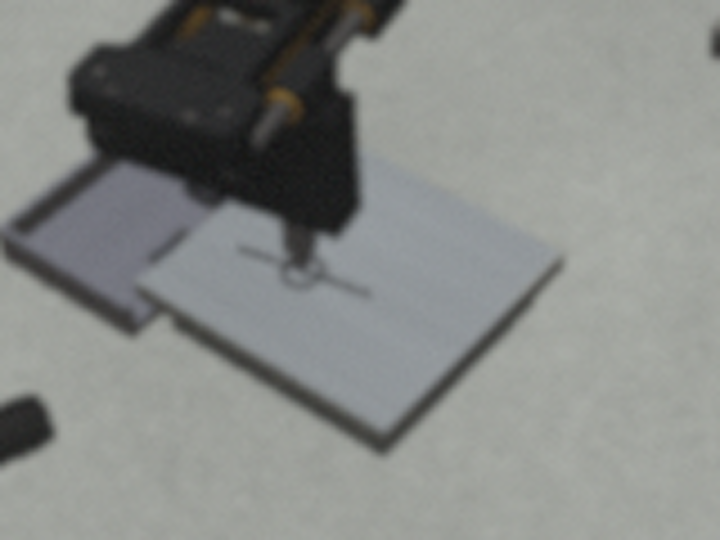

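The side view shows the foot hanging just above the ring: tip about (300,264), ring centre about (303,272) in the crop.

```bash
python3 - <<'E'
from h import *
c,T=cam('side')
b=cv2.imread('pics/s7.png')[184:210,212:248]
cv2.imwrite('pics/c8.png',cv2.resize(b,None,fx=18,fy=18,interpolation=cv2.INTER_CUBIC))
f=lambda p,z:world(np.array([p])/4.5+[160,140],z,c,T)[0]
print(f((303,272),.036),f((300,264),.0444),f((300,264),.0424))
E
```

```text
[0.56525735 0.05343599 0.036     ] [0.56412008 0.0560909  0.0444    ] [0.56545417 0.05472385 0.0424    ]
```

View pics/c8.png

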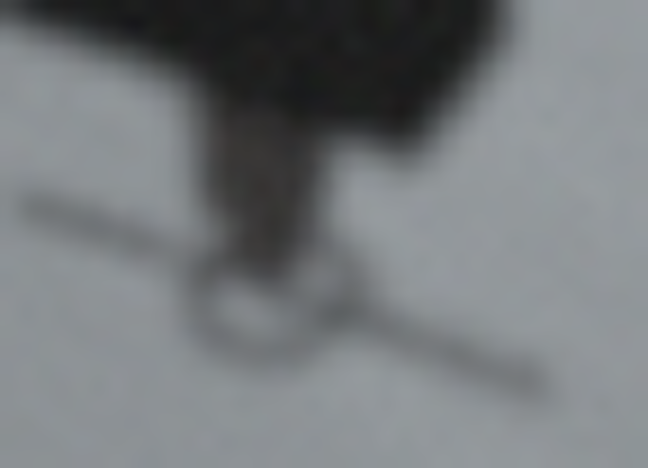

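Emit:
carry_out --targets '[{"dp": [-0.0007, -0.0035, 0.002], "turn": 0}, {"dp": [-0.0007, -0.0035, 0.0065], "turn": 0}, {"dp": [-0.0007, -0.0035, 0.0065], "turn": 0}]'

```text
time_s: 16.58
tcp_pos: [0.5703, 0.0495, 0.0953]
eef_rot: [-0.098, 0.995, 0.0, -0.0]
ft_force: [0.4, 0.3, -1.8]
grip_width: 0.0234
finger_force: 35.0
```

```bash
python3 - <<'E'
from h import *
F=[];P=[]
for i in range(6):
    im=viewer.snapshot('side'); s=env.read_state(); F.append(s['ft_force']); P.append(s['tcp_pos'])
print(np.mean(F,0),np.mean(P,0),np.std(F,0))
go(.570,.0508,.089,191.2)
cv2.imwrite('pics/c9.png',cv2.resize(cv2.cvtColor(im,cv2.COLOR_RGB2BGR)[184:210,212:248],None,fx=18,fy=18,interpolation=cv2.INTER_CUBIC))
E
```

```text
[ 0.30747198  0.35944981 -1.8556368 ] [0.57036208 0.04965269 0.09561841] [0.54848217 0.49156978 0.29015922]
dp [0.0002 0.0012 0.0067] turn 0.0008 t 16.875 pos [0.5704 0.0497 0.0957] yaw -168.75 F [ 0.   0.3 -1.8] w 0.0241
```

View pics/c9.png

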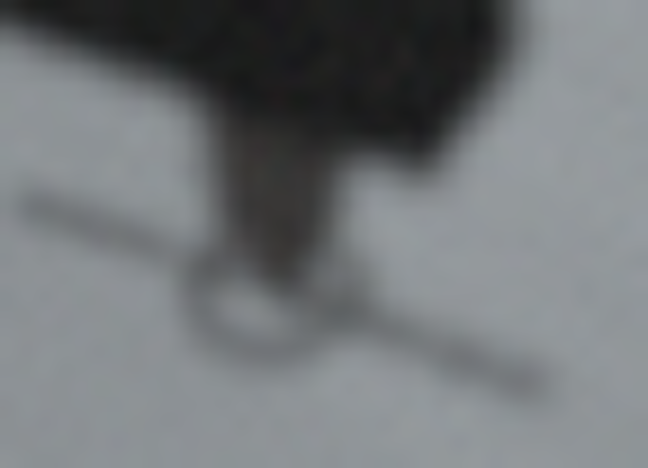

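The tip is just above the ring with no contact yet. The tip reads about (285,285) in the crop against a ring centre near (277,293), and combining the estimates gives a small correction of about 2 mm. I'll apply it and then press partway.

Emit:
carry_out --targets '[{"dp": [0.0007, 0.0017, 0], "turn": 0}, {"dp": [0.0007, 0.0017, 0], "turn": 0}, {"dp": [0.0007, 0.0017, 0.002], "turn": 0}, {"dp": [0.0007, 0.0017, 0.004], "turn": 0}, {"dp": [0.0007, 0.0017, 0.004], "turn": 0}]'

```text
time_s: 17.5
tcp_pos: [0.5696, 0.0513, 0.0918]
eef_rot: [-0.098, 0.995, 0.0, 0.0]
ft_force: [0.3, -0.0, 1.1]
grip_width: 0.0238
finger_force: 35.0
```

```bash
cat > chk.py <<'E'
from h import *
F=[];P=[];I=[]
for i in range(10):
    im=viewer.snapshot('side'); s=env.read_state(); F.append(s['ft_force']); P.append(s['tcp_pos']); I.append(cv2.cvtColor(im,cv2.COLOR_RGB2GRAY))
print('F',np.mean(F,0).round(2),'P',np.mean(P,0).round(4)); go(.57,.0508,.089,191.2)
g=np.mean(I,0); np.save('g.npy',g)
print('cols',np.arange(218,242))
for r in range(190,209): print(r,g[r,218:242].astype(int))
E
python3 chk.py
```

```text
F [0.15 0.91 0.26] P [0.5696 0.0512 0.0919]
dp [-0.0003 -0.0005  0.0029] turn 0.0007 t 18.0 pos [0.5696 0.0513 0.0919] yaw -168.76 F [0.4 1.2 1.3] w 0.0239
cols [218 219 220 221 222 223 224 225 226 227 228 229 230 231 232 233 234 235
 236 237 238 239 240 241]
190 [114 105  90  72  56  42  32  30  29  28  29  29  30  30  29  30  30  29
  29  35  57  92 126 145]
191 [138 133 124 109  89  67  44  33  29  29  29  29  29  28  29  29  29  29
  33  51  83 117 141 151]
192 [145 144 141 133 115  87  58  42  36  34  31  30  29  30  30  29  29  30
  44  73 108 135 149 153]
193 [146 147 146 141 126  97  66  51  46  44  40  36  36  37  37  35  32  38
  61  97 129 146 152 153]
194 [145 147 147 143 131 103  72  55  54  51  48  47  53  66  71  66  55  56
  84 118 141 150 151 152]
195 [137 140 144 144 134 108  75  57  55  54  52  56  73  98 112 110  95  91
 110 134 147 150 151 151]
196 [119 123 131 137 132 111  78  58  55  54  54  60  83 115 136 138 131 127
 134 144 149 150 150 150]
197 [120 116 118 124 121 102  75  59  56  55  54  64  86 117 139 147 147 146
 148 150 150 149 150 150]
198 [136 131 126
[... 416 characters left out ...]
 129 115 115 121 123 119 115 112 112 116 117 115 118 125
 129 133 140 144 148 148]
203 [144 144 144 142 137 126 120 116 116 115 115 123 132 138 137 130 126 124
 120 118 123 132 138 141]
204 [144 144 144 144 143 139 134 130 128 128 131 138 145 148 148 146 142 139
 130 122 119 121 122 126]
205 [144 144 145 144 144 144 143 141 141 141 144 147 149 150 150 150 149 147
 143 138 133 129 122 123]
206 [144 145 144 144 145 145 144 145 145 146 147 147 149 150 150 150 150 150
 149 147 145 143 137 135]
207 [145 144 145 145 145 145 144 145 145 145 146 146 147 148 149 150 150 150
 150 150 149 148 147 145]
208 [145 145 145 145 145 145 145 145 145 145 145 145 146 147 147 148 150 150
 151 150 150 150 150 148]
```

Emit:
carry_out --targets '[{"dp": [0, 0, -0.0045], "turn": 0}, {"dp": [0.0011, 0.0008, -0.0045], "turn": 0}, {"dp": [0.0011, 0.0008, -0.0025], "turn": 0}, {"dp": [0.0011, 0.0008, 0.001], "turn": 0}, {"dp": [0.0011, 0.0008, 0.003], "turn": 0}]'

```text
time_s: 18.62
tcp_pos: [0.5681, 0.0517, 0.0885]
eef_rot: [-0.098, 0.995, -0.0, -0.0]
ft_force: [0.1, 0.0, 1.5]
grip_width: 0.0239
finger_force: 35.0
```

```bash
python3 chk.py; python3 - <<'E'
from h import *
for n in ('side','top'):
    viewer.snapshot(n)
    for t in ('foot','foot_tip','scraper','gauge'): print(n,t,[(round(r['score'],2),(np.array(r['at'])*S).round(1)) for r in viewer.mark_of(n,t)[:2]])
E
```

```text
F [-1.39 -0.22  1.12] P [0.5681 0.0517 0.0887]
dp [-0.0017 -0.0013 -0.0003] turn 0.0007 t 19.125 pos [0.5681 0.0517 0.0887] yaw -168.76 F [-2.3 -0.6  1. ] w 0.024
cols [218 219 220 221 222 223 224 225 226 227 228 229 230 231 232 233 234 235
 236 237 238 239 240 241]
190 [ 62  49  38  31  28  29  27  28  28  28  29  30  28  29  29  29  30  30
  29  28  30  43  75 115]
191 [102  86  71  56  47  37  30  28  28  28  29  29  30  28  29  29  30  29
  29  30  36  60  96 129]
192 [132 122 109  96  82  64  42  31  30  29  28  28  30  29  29  30  30  31
  29  33  50  84 119 142]
193 [144 141 135 127 117  95  63  39  35  32  30  29  29  28  30  30  30  29
  30  43  73 108 136 149]
194 [145 146 145 143 136 114  79  51  44  39  36  34  32  32  34  31  29  30
  37  62  98 128 145 151]
195 [136 141 144 146 141 121  85  59  52  50  45  42  43  53  59  53  42  39
  54  85 119 141 149 151]
196 [119 124 131 139 137 119  87  62  55  54  52  49  58  82  97  92  77  70
  84 112 135 148 150 150]
197 [120 116 118 125 123 107  80  61  56  55  54  53  66  97 122 126 117 111
 117 133 146 149 150 150]
198 [136 
[... 627 characters left out ...]
44 142 140 135 130 128 127 131 138 146 148 148 145 143 138
 130 122 120 121 122 126]
205 [145 145 144 145 144 144 143 141 141 142 144 146 149 150 150 149 149 147
 144 138 133 128 123 123]
206 [145 145 144 145 145 145 145 144 145 146 147 148 148 150 150 150 151 150
 149 147 145 142 138 135]
207 [144 145 145 145 145 146 145 145 145 145 146 147 147 148 149 149 150 151
 150 149 149 148 146 145]
208 [143 144 145 145 145 145 145 145 145 146 145 146 146 146 147 149 150 150
 150 150 151 150 150 149]Traceback (most recent call last):
  File "<stdin>", line 4, in <module>
ValueError: it knows: chip, chip_a_mid, chip_b_mid, chip_c_mid, driver, fixture, foot_tip, gauge, jar, mark, scraper, stand, weight
```

```bash
python3 - <<'E'
from h import *
im,c,T=snap('top'); 
for t in ('scraper','chip','jar','weight'): print(t,[(round(r['score'],2),world(np.array(r['at'])*S,0,c,T)[0].round(3)) for r in viewer.mark_of('top',t)[:2]])
s=env.read_state(); print(s['ft_force'],s['tcp_pos'])
print(close_job())
E
```

```text
scraper [(0.64, array([ 0.506, -0.294,  0.   ]))]
chip [(0.62, array([0.657, 0.274, 0.   ]))]
jar [(0.68, array([ 0.662, -0.28 , -0.   ])), (0.37, array([0.584, 0.046, 0.   ]))]
weight [(0.71, array([ 0.376, -0.158,  0.   ]))]
[-1.51122271 -0.51680498  1.05914102] [0.56809876 0.05168957 0.08869227]
the job is handed in; nothing more can be done
None
```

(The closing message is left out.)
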